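# Set a telescoping glue-up prop to its hole and lay the batten on it

### The arm

A 6-joint arm with a two-finger parallel gripper is mounted at the origin on the work surface. World frame = base frame: x ahead of the robot, y to its left, z up, the work surface at z = 0. Lengths are in m, angles in rad, forces in N, time in s.
With the tool pointing down it reaches from about 0.225 to 0.875 m from the base axis. Payload 3.4 kg.
Tool frame: the origin (TCP) lies at the very end of the fingers, on their centre line; the grasp point (between the pads) lies arm.hold_point_z behind it (arm.hold_point_z is the distance from the TCP to the grasp point, in m); z points along the fingers, y is the line along which they close (so a half turn about z gives the same grasp; the last joint's range is limited). The gripper opens to 85 mm and grips with 20 to 120 N. Pads are 22 mm wide; open, the fingers measure 114 mm over their backs; the gripper's body (76 mm by 85 mm) begins 54 mm behind the grasp point. The pads swing forward as they close: fully open they stand 13 mm farther back than shut.
Start: joints at [1.129, 0.276, 1.505, -0, 1.361, -0.121], TCP at [0.181, 0.546, 0.231] pointing down, gripper open.
Joint ranges: [-2.89, 2.89], [-0.75, 2.08], [0.22, 2.7], [-1.18, 4.32], [0.11, 2.71], [-2.7, 2.7]. Speed limits (rad/s): [2.57, 2.57, 3.14, 3.14, 3.14, 3.14].

### API

Orientations are given as a rotation vector (axis times angle).
In Python, from plant import arm gives the robot as it stands.
- The arm moves only by the shell command python3 -m pendant 'ROWS' [OPENING]. ROWS is JSON, a list of rows, each a list of 6 numbers: the shift along the tool's x, y, z in m, then the turn, a rotation vector about the tool's x, y, z in rad. A call has 1 to 12 rows; each row is the pose to reach, as a shift and turn from the pose commanded when the call began, along the tool's axes at that moment; what a row does not reach only later rows make up. A row lasts 1/12 s, in which the tool goes at most 41.7 mm and 7.16 degrees, less where a joint would pass 70% of its speed; a pose out of reach is approached as far as the arm can. A call with a gripper value outside its range is refused whole. OPENING is the opening in per cent of the stroke, from 0 (shut) to 100 (fully open), set as the call begins (- or left out, the last holds). The fingers move at their own pace and stop on an object; the grip force is fixed at half the most. Time passes only in rows, so rows that repeat a pose let the fingers close. It gives the time, the measured TCP pose, the force, the opening and the grip force at its end, in the units of the state.
- arm.get_obs(): the state, without advancing time (a new reading comes with each control period).
- arm.capture(name): name is "scene" or "top" or "wrist"; returns a dict with "image" (480x640x3 uint8, red, green, blue), "fovy" (degrees; the focal length in pixels is half the picture's height over the tangent of half this angle, whatever the lens; pixels are square), "cx", "cy" (the principal point, pixels), "xyz" and "attitude" of the camera in the world; the wrist camera has in their place "hand_eye" (4x4, takes a point from camera to tool coordinates, whose origin is the TCP and whose axes are the flange's). Camera axes: x right, y down, z forward; pixel columns grow to the right and rows downward; lengths in m; the calibration is good to about 2 mm. A picture is of the moment at which its call begins: read the wrist's pose just before it. There is no depth.
- arm.close_job(): hands the job in; it is judged then, once.
The state is a dict: "clock": time; "joint_pos": joint angles; "qvel": joint speeds; "joint_efforts": joint torques, N m; "tcp_pos": TCP position; "eef_rot": TCP orientation; "force": force on the tool from outside, world axes, zero at the start; "ft_torque": the same for the moment, N m; "finger_gap": finger opening in m; "grip_force": force on a finger pad.
Only numpy, scipy, OpenCV 4.12 (cv2) and the standard library are available. Lean on these libraries where they do the work, as an engineer would, in place of code of your own. Each camera call takes 0.05 s, during which the arm holds its last target. There are 200 camera calls.

### The job

Get the blue glue-up stand ready and lay the dark wooden batten on it. First take the orange head of the telescoping prop, turn it square with the black saddle and draw it up until the sprung brass button pops out through the hole in the red collar, then let go so that the button alone holds the prop up; stop pulling as soon as it catches, so that the button is not strained. Then gently lay the batten in both U-shaped rests, about evenly spread over the two, let go, and leave the other things on the bench alone.

Things in the scene. Friction and masses are not known exactly. Their poses are not given: they have to be found in the camera images.
- stand: Glue-up stand bolted to the bench: blue base plate 100 x 320 x 20 mm, long along its y. Origin: centre of the plate's underside, z up. At its y = +100 mm a square post with a fixed black U-shaped rest (the saddle); at its y = -100 mm the upright telescoping prop with the orange head.
- tube_top (a point): Centre of the top of the prop's fixed aluminium outer tube (44 mm diameter, top 125 mm above the bench); on the prop's axis. A red collar (51 mm wide, 22 mm tall) is clamped round the tube; its 14 mm hole faces the stand's +x. The collar's height varies and is not measured: the button meets the hole when the head has been drawn up 35 to 60 mm from its lowest position.
- head: Orange U-shaped head on the prop's 35 mm steel inner tube: 54 (x) x 44 (y) x 44 mm. Origin: centre of its underside, on the prop's axis, 135 mm above the bench at the start (lowest). It slides up 85 mm at most, and turns 0.65 rad either way from square about the upright axis with little friction. Square (turn 0): its x and y along the stand's.
- grip (a point): Point in the orange head 25 mm above its underside: grip here from above, across the head's x (54 mm). About 5 N lifts head and inner tube (0.4 kg, 1.2 N friction, light damping); not latched, they sink back to the bottom when let go. If the button missed the hole (drawn up over 65 mm without a stop): lower, correct the turn, draw up again.
- slot (a point): Centre of the slot floor of the orange head, 20 mm above its underside; the slot runs along the head's y, 38 mm wide, cheeks 24 mm high. The brass button (10 mm, spring 4 to 7 N) is in the inner tube on the head's +x side, hidden at first. It pops out if the head is square within 0.1 rad as it passes the hole; then it is a firm stop both ways (2 mm play). Over 25 N on it damages it.
- saddle (a point): Centre of the floor of the black saddle's slot, on the stand, 202.5 mm above the bench; the slot runs along the stand's y, 38 mm wide, 44 mm long, cheeks 24 mm high.
- batten: Loose dark brown wooden batten, 28 x 320 x 28 mm, long along its y, about 0.17 kg, lying on the bench; origin at the centre of its underside.
- batten_mid (a point): Centre of the batten, 14 mm above its origin; axes as the batten's.
- glue: Bystander: white glue bottle, 52 mm wide, 150 mm tall; origin under its centre.
- tape: Bystander: blue roll of tape, 100 mm wide, 30 mm tall; origin under its centre.
- jar: Bystander: clear screw jar with green lid, 68 mm wide, 85 mm tall; origin under its centre.
- cup: Bystander: red cup, 80 mm wide, 100 mm tall; origin under its centre.
- screwdriver: Bystander: yellow screwdriver lying on the bench.

How it is judged:
By the outcome, as a careful person would: the job done as asked, in the order asked, and still so for the second after the job is handed in, with the robot touching nothing.
It also fails if it takes over 64 s, if anything falls off the work surface, if the arm or the gripper's body presses on something with over 40 N, if the wrist force passes 120 N, or if a joint passes its speed limit or range.

## Working session

There is one attempt and no reset: what is moved stays moved. The work goes in short steps, Python scripts to look and compute and a shell command to move; the robot and the scene stay as the last step left them, time stands still between calls to the robot, and variables do not carry over. Pictures are saved under pics/ and viewed, at most 12 in all, crops included, and the job is handed in when it is done.

```bash
mkdir -p pics; python3 - <<'E'
from plant import arm
import cv2,numpy as np
np.set_printoptions(precision=4,suppress=True)
o=arm.get_obs();print({k:o[k] for k in('clock','tcp_pos','eef_rot','finger_gap','force')},arm.hold_point_z)
for n in('scene','top'):
    c=arm.capture(n);cv2.imwrite(f'pics/{n}0.png',c['image'][:,:,::-1])
    print(n,c['fovy'],c['cx'],c['cy'],c['xyz'],np.array(c['attitude']))
E
ls
```

```text
{'clock': 0.0, 'tcp_pos': array([0.1811, 0.5452, 0.2304]), 'eef_rot': array([-0.5017, -3.1007,  0.0029]), 'finger_gap': 0.08527199284117244, 'force': array([ 0.4943, -0.0798,  0.2736])} 0.0187
scene 47.52552746269512 318.8728210291241 236.413805253586 [ 1.7823 -0.0784  1.2347] [-1.7889 -1.6781  0.7349]
top 43.880360318505545 314.25730018386764 245.94912848841855 [ 0.2721 -0.0154  1.684 ] [-2.1059  2.1089 -0.2376]
pics
```

View pics/top0.png

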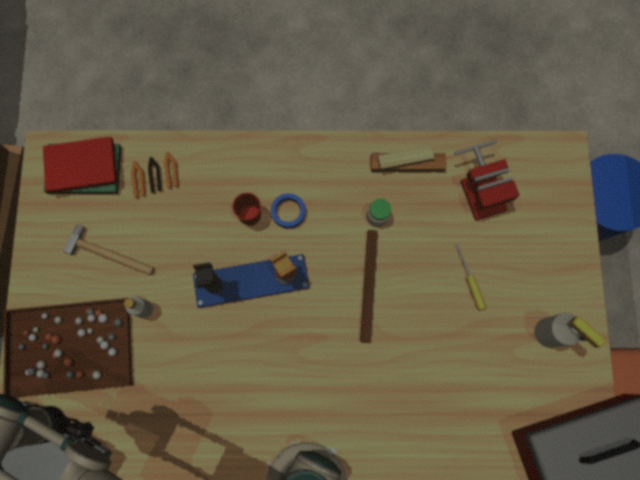

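View pics/scene0.png

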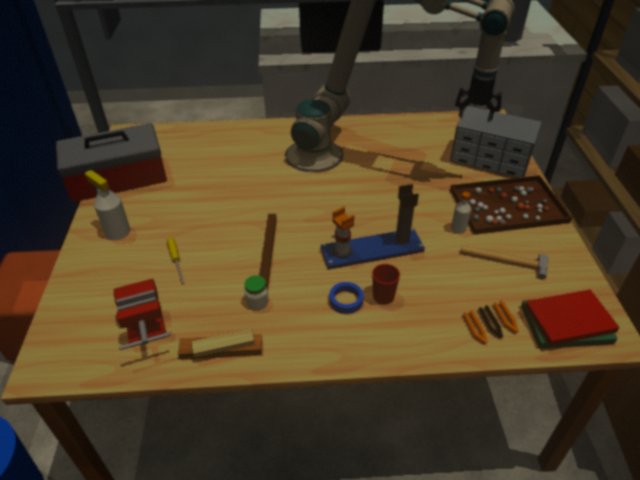

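The top view shows the blue plate at about (193-310, 255-307), the black saddle at its left end (205,275), the orange head at (284,266) and the batten from (371,232) to (366,341). Next I'll measure these by colour.

```bash
cat > h.py <<'E'
from plant import arm
import cv2,numpy as np
from scipy.spatial.transform import Rotation as R
np.set_printoptions(precision=4,suppress=True)
def snap(n):
    o=arm.get_obs();c=arm.capture(n)
    if n=='wrist':
        T=np.eye(4);T[:3,:3]=R.from_rotvec(o['eef_rot']).as_matrix();T[:3,3]=o['tcp_pos']
        T=T@np.array(c['hand_eye'])
    else:
        T=np.eye(4);T[:3,:3]=R.from_rotvec(c['attitude']).as_matrix();T[:3,3]=c['xyz']
    return dict(im=c['image'],T=T,f=240/np.tan(np.radians(c['fovy'])/2),cx=c['cx'],cy=c['cy'])
def cast(c,uv,z):
    uv=np.atleast_2d(np.asarray(uv,float))
    d=np.c_[(uv[:,0]-c['cx'])/c['f'],(uv[:,1]-c['cy'])/c['f'],np.ones(len(uv))]@c['T'][:3,:3].T
    p=c['T'][:3,3];return p+d*((z-p[2])/d[:,2])[:,None]
def proj(c,P):
    q=(np.atleast_2d(P)-c['T'][:3,3])@c['T'][:3,:3]
    return np.c_[c['f']*q[:,0]/q[:,2]+c['cx'],c['f']*q[:,1]/q[:,2]+c['cy']]
def mask(c,lo,hi,roi=None):
    m=cv2.inRange(cv2.cvtColor(c['im'],cv2.COLOR_RGB2HSV),lo,hi)
    if roi:
        k=np.zeros_like(m);x0,y0,x1,y1=roi;k[y0:y1,x0:x1]=255;m&=k
    return m
def rect(m):
    cs=cv2.findContours(m,cv2.RETR_EXTERNAL,cv2.CHAIN_APPROX_NONE)[0]
    k=max(cs,key=cv2.contourArea);return k[:,0,:],cv2.boxPoints(cv2.minAreaRect(k))
def toolshift(dest,o=None):
    "world TCP target -> tool shift"
    o=o or arm.get_obs();return R.from_rotvec(o['eef_rot']).as_matrix().T@(np.array(dest)-o['tcp_pos'])
E
python3 - <<'E'
from h import *
print(R.from_rotvec(arm.get_obs()['eef_rot']).as_matrix())
c=snap('top')
def rep(n,m,z):
    k,b=rect(m);w=cast(c,b,z);e=[np.linalg.norm(w[(i+1)%4]-w[i]) for i in range(4)]
    i=int(np.argmax(e));d=w[(i+1)%4]-w[i];print(n,'px',b.mean(0),'ctr',w.mean(0)[:2],'size',e[:2],'yaw_long',np.degrees(np.arctan2(d[1],d[0])))
rep('plate',mask(c,(105,120,40),(130,255,255),(180,240,320,320)),.02)
hsv=cv2.cvtColor(c['im'],cv2.COLOR_RGB2HSV)
print(hsv[290,368],hsv[290,400],hsv[266,284],hsv[285,230])
rep('batten',mask(c,(0,60,0),(25,255,95),(350,225,385,350)),.028)
rep('head',mask(c,(8,130,90),(22,255,255),(268,245,302,286)),.17)
for n,r,lo,hi in(('tape',(265,190,310,232),(100,120,40),(130,255,255)),('jar',(360,190,400,230),(45,80,30),(85,255,255))):
    k,b=rect(mask(c,lo,hi,r));print(n,cast(c,b.mean(0),.03))
E
```

```text
[[-0.949   0.3154 -0.0007]
 [ 0.3154  0.949  -0.0015]
 [ 0.0002 -0.0016 -1.    ]]
plate px [254.1359 279.7702] ctr [0.5464 0.1459] size [np.float64(0.21151500876386561), np.float64(0.09310460129796627)] yaw_long -79.8338690186125
[ 15 134  63] [ 25  93 123] [ 20 148 121] [108 120  49]
batten px [368.7069 286.0127] ctr [ 0.5299 -0.1767] size [np.float64(0.3199862594673591), np.float64(0.03536218965766428)] yaw_long -4.60929997810925
head px [283.2058 265.6765] ctr [0.5582 0.0572] size [np.float64(0.044410543313146165), np.float64(0.040640818145885924)] yaw_long -58.40819911148971
tape [[0.7463 0.0517 0.03  ]]
jar [[ 0.7506 -0.2138  0.03  ]]
```

```bash
python3 -m pendant '[[-0.03,-0.02,-0.04,0,0,0.1],[-0.07,-0.045,-0.06,0,0,0.2],[-0.437,-0.302,-0.19,0,0,1.1],[-0.437,-0.302,-0.19,0,0,1.1],[-0.437,-0.302,-0.19,0,0,1.1],[-0.437,-0.302,-0.19,0,0,1.1],[-0.437,-0.302,-0.19,0,0,1.1],[-0.437,-0.302,-0.19,0,0,1.1],[-0.437,-0.302,-0.19,0,0,1.1],[-0.437,-0.302,-0.19,0,0,1.1],[-0.437,-0.302,-0.19,0,0,1.1],[-0.437,-0.302,-0.19,0,0,1.1]]'
python3 -m pendant '[[0,0,0,0,0,0],[0,0,0,0,0,0],[0,0,0,0,0,0]]'
python3 - <<'E'
from h import *
c=snap('wrist');cv2.imwrite('pics/w1.png',c['im'][:,:,::-1]);o=arm.get_obs()
print(o['tcp_pos'],R.from_rotvec(o['eef_rot']).as_matrix());print(arm.capture('wrist')['hand_eye'],c['f'],c['cx'],c['cy'])
E
```

```text
clock: 1.15
tcp_pos: [0.4611, 0.1734, 0.4017]
eef_rot: [-2.049, -2.381, -0.0]
force: [0.5, 0.9, 0.3]
finger_gap: 0.0854
grip_force: 0.0
clock: 1.4
tcp_pos: [0.4601, 0.1754, 0.4006]
eef_rot: [-2.048, -2.38, 0.001]
force: [-0.3, 0.5, -0.4]
finger_gap: 0.0855
grip_force: 0.0
[0.4597 0.1759 0.4005] [[-0.1502  0.9887 -0.0018]
 [ 0.9887  0.1502  0.0005]
 [ 0.0008 -0.0017 -1.    ]]
[[ 0.0001 -0.9637 -0.267   0.0676]
 [ 1.      0.0001  0.0002  0.001 ]
 [-0.0002 -0.267   0.9637 -0.1431]
 [ 0.      0.      0.      1.    ]] 418.3986277442539 319.4790828272194 240.3431843935913
```

View pics/w1.png

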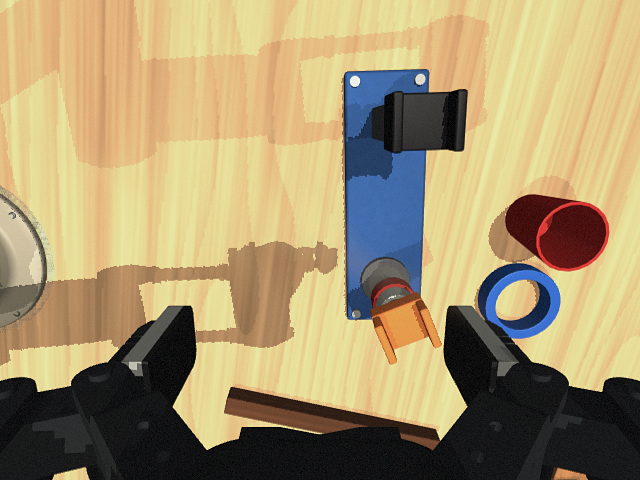

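The wrist view shows the plate with corners (345,70), (429,69), (420,320) and (346,320). The saddle is at (428,122). The orange head is at about (405,330), with its cheeks tilted from the plate axis.

```bash
python3 - <<'E'
from h import *
c=snap('wrist')
k,b=rect(mask(c,(100,110,40),(125,255,255),(330,55,440,330)))
h=cv2.approxPolyDP(cv2.convexHull(k),4,True)[:,0];print('platehull',h.tolist())
q=np.array([[345,70],[429,69],[420,320],[346,320]])
q=np.array([h[np.argmin(((h-p)**2).sum(1))] for p in q]);w=cast(c,q,.02);print(q.tolist(),w)
# bolts
print('sides',[np.linalg.norm(w[i]-w[(i+1)%4]) for i in range(4)])
d=(w[0]+w[1]-w[2]-w[3])[:2];yd=d/np.linalg.norm(d);d2=(w[0]-w[3])[:2];d2/=np.linalg.norm(d2);print('ydir',yd,d2,'stand yaw',np.degrees(np.arctan2(-yd[0],yd[1])),np.degrees(np.arctan2(-d2[0],d2[1])))
xd=np.array([yd[1],-yd[0]]);ctr=(w.mean(0))[:2]
print('ctr',ctr,'saddle',ctr+.1*yd,'head',ctr-.1*yd)
# saddle check, cheek tops z .2265
g=cv2.cvtColor(c['im'],cv2.COLOR_RGB2GRAY)
print('saddle cheek corners',cast(c,[[385,92],[467,90],[465,150],[386,152]],.2265))
m=mask(c,(8,120,60),(24,255,255),(360,285,450,370));k,b=rect(m)
hh=cv2.approxPolyDP(cv2.convexHull(k),2.5,True)[:,0];print('headhull',hh.tolist());print(cast(c,hh,.179)[:,:2]);print(cast(c,hh,.155)[:,:2])
P=lambda s,z:proj(c,[[*(ctr-.1*yd),z]])
print('pred tube top px',P(0,.125))
cv2.imwrite('pics/w1z.png',cv2.resize(c['im'][270:380,340:480,::-1],None,fx=5,fy=5,interpolation=cv2.INTER_CUBIC))
E
```

```text
platehull [[428, 71], [420, 293], [370, 319], [349, 319], [345, 76]]
[[345, 76], [428, 71], [420, 293], [349, 319]] [[ 0.4711  0.3019  0.02  ]
 [ 0.566   0.322   0.02  ]
 [ 0.6165  0.0478  0.02  ]
 [ 0.5286 -0.0044  0.02  ]]
sides [np.float64(0.09698543545220868), np.float64(0.27879131409419816), np.float64(0.1022397308119356), np.float64(0.31172069881975234)]
ydir [-0.183   0.9831] [-0.1846  0.9828] stand yaw 10.544896676677245 10.635838239604592
ctr [0.5455 0.1668] saddle [0.5272 0.2651] head [0.5638 0.0685]
saddle cheek corners [[0.4931 0.2725 0.2265]
 [0.5508 0.2827 0.2265]
 [0.5596 0.2415 0.2265]
 [0.5019 0.2312 0.2265]]
headhull [[417, 293], [429, 313], [441, 346], [391, 365], [374, 328], [371, 311]]
[[0.5633 0.1067]
 [0.5789 0.0884]
 [0.5981 0.056 ]
 [0.5542 0.0281]
 [0.5302 0.0651]
 [0.5241 0.0821]]
[[0.5707 0.0977]
 [0.5874 0.0782]
 [0.6078 0.0437]
 [0.561  0.014 ]
 [0.5354 0.0533]
 [0.5289 0.0715]]
pred tube top px [[398.8701 306.112 ]]
```

View pics/w1z.png

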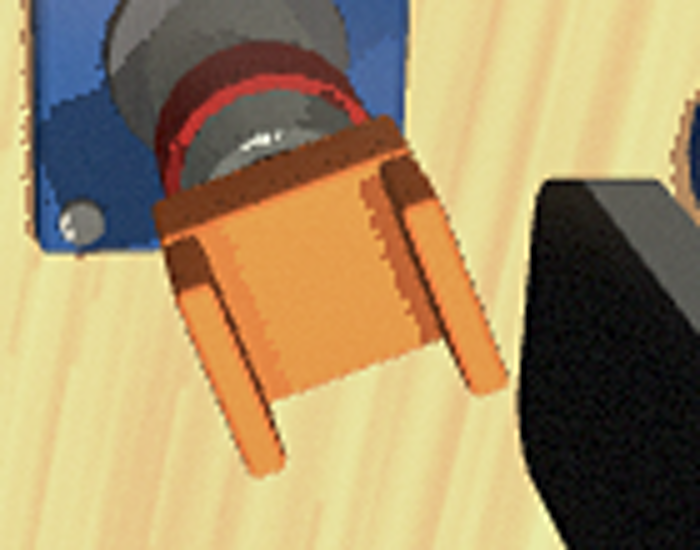

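```bash
python3 - <<'E'
from h import *
c=snap('wrist')
w=cast(c,[[376,328],[390.6,365],[441.4,345],[426.4,310]],.179)[:,:2]
print(w,w.mean(0));a=(w[0]-w[1]),(w[3]-w[2]);print([(np.linalg.norm(v),np.degrees(np.arctan2(-v[0],v[1]))) for v in a], [np.linalg.norm(w[2]-w[1]),np.linalg.norm(w[3]-w[0])],np.degrees(np.arctan2(*(w[2]-w[1])[::-1])))
p=cast(c,[[344.5,69.5],[429.5,68.5],[421,320],[346,320.5]],.02)[:,:2];print(p.mean(0),[np.linalg.norm(p[i]-p[i-1]) for i in range(4)])
b=cast(c,[[355,81],[420,79],[356,314]],.021)[:,:2];print(b,'bolt ctr',(b[1]+b[2])/2)
for v in(p[0]-p[3],p[1]-p[2],b[0]-b[2]):print(np.degrees(np.arctan2(-v[0],v[1])))
E
```

```text
[[0.5322 0.0654]
 [0.554  0.0281]
 [0.5984 0.0572]
 [0.5759 0.0912]] [0.5651 0.0605]
[(np.float64(0.04317387386630577), np.float64(30.247636132676735)), (np.float64(0.040739243657244135), np.float64(33.531182655679075))] [np.float64(0.05312757042879547), np.float64(0.05072438470319983)] 33.194895371441206
[0.547 0.159] [np.float64(0.32103755496022196), np.float64(0.09911364665186488), np.float64(0.3214156061643097), np.float64(0.10279970116267383)]
[[0.4836 0.2983]
 [0.5584 0.312 ]
 [0.5368 0.0049]] bolt ctr [0.5476 0.1585]
10.008160177727717
10.664479447425405
10.285923195808044
```

The stand centre is at (0.547, 0.159) with a yaw of 10.3°. The prop axis that predicts, (0.565, 0.060), matches the head I measured. The head yaw is about 32°, so it is turned 22° from square. I'll move above it now.

```bash
python3 -m pendant '[[-0.13,0.087,0.05,0,0,-0.413],[-0.13,0.087,0.1,0,0,-0.413],[-0.13,0.087,0.15,0,0,-0.413],[-0.13,0.087,0.18,0,0,-0.413],[-0.13,0.087,0.18,0,0,-0.413],[-0.13,0.087,0.18,0,0,-0.413],[-0.13,0.087,0.18,0,0,-0.413],[-0.13,0.087,0.18,0,0,-0.413],[-0.13,0.087,0.18,0,0,-0.413]]'
python3 - <<'E'
from h import *
o=arm.get_obs();M=R.from_rotvec(o['eef_rot']).as_matrix();print(o['tcp_pos'],'yaw y',np.degrees(np.arctan2(M[1,1],M[0,1])),'shift',toolshift([.565,.0605,.139]))
c=snap('wrist');cv2.imwrite('pics/w2.png',c['im'][:,:,::-1])
E
```

```text
clock: 2.35
tcp_pos: [0.5662, 0.061, 0.2224]
eef_rot: [1.515, 2.751, 0.002]
force: [-0.3, 0.2, 0.6]
finger_gap: 0.0849
grip_force: 0.0
[0.5662 0.061  0.2224] yaw y 32.32369317042544 shift [ 0.0002 -0.0014  0.0834]
```

View pics/w2.png

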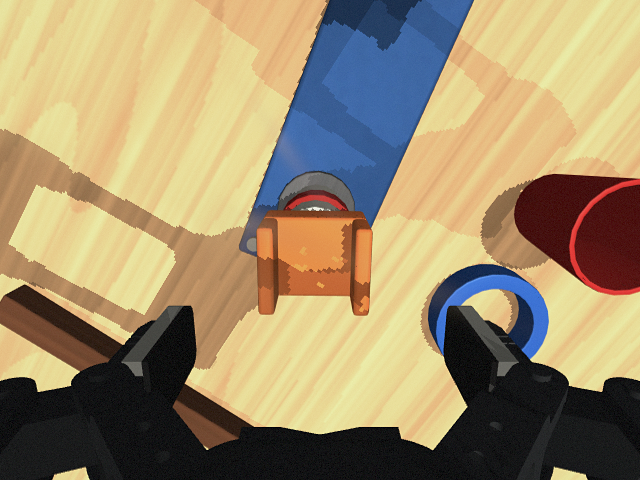

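The head is aligned with the fingers and centred: its cheeks span columns 258-372. I'll descend, close, and turn it square by 22°.

```bash
python3 -m pendant '[[0,-0.001,0.035,0,0,0],[0,-0.001,0.065,0,0,0],[0,-0.001,0.083,0,0,0],[0,-0.001,0.083,0,0,0],[0,-0.001,0.083,0,0,0],[0,-0.001,0.083,0,0,0]]'
python3 -m pendant '[[0,0,0,0,0,0],[0,0,0,0,0,0],[0,0,0,0,0,0],[0,0,0,0,0,0],[0,0,0,0,0,0],[0,0,0,0,0,0],[0,0,0,0,0,0],[0,0,0,0,0,0]]' 50
```

```text
clock: 2.9
tcp_pos: [0.5669, 0.0599, 0.141]
eef_rot: [1.513, 2.748, 0.004]
force: [0.6, -0.2, 0.1]
finger_gap: 0.0854
grip_force: 0.0
clock: 3.57
tcp_pos: [0.5647, 0.0583, 0.1399]
eef_rot: [1.516, 2.751, -0.002]
force: [-3.8, -2.0, 6.8]
finger_gap: 0.0534
grip_force: 62.2
```

```bash
python3 -m pendant '[[0,0,0,0,0,0.08],[0,0,0,0,0,0.16],[0,0,0,0,0,0.24],[0,0,0,0,0,0.32],[0,0,0,0,0,0.384],[0,0,0,0,0,0.384],[0,0,0,0,0,0.384]]'
python3 -m pendant '[[0,0,-0.003,0,0,0],[0,0,-0.006,0,0,0],[0,0,-0.009,0,0,0],[0,0,-0.012,0,0,0],[0,0,-0.012,0,0,0],[0,0,-0.012,0,0,0]]'
python3 - <<'E'
from h import *
o=arm.get_obs();M=R.from_rotvec(o['eef_rot']).as_matrix();print(o['tcp_pos'],'yaw y',np.degrees(np.arctan2(M[1,1],M[0,1])),o['force'],o['ft_torque'])
E
```

```text
clock: 4.15
tcp_pos: [0.5642, 0.0582, 0.14]
eef_rot: [2.014, 2.411, -0.003]
force: [-4.8, -2.9, 7.0]
finger_gap: 0.0535
grip_force: 62.3
clock: 4.65
tcp_pos: [0.5642, 0.0582, 0.1501]
eef_rot: [-2.013, -2.411, 0.004]
force: [-4.2, -4.9, -3.9]
finger_gap: 0.0534
grip_force: 64.7
[0.5642 0.0582 0.1501] yaw y 10.270778689224922 [-4.244  -4.9143 -3.8839] [-0.7219  0.1947  0.0017]
```

```bash
python3 -m pendant '[[-0.001,-0.001,-0.003,0,0,0],[-0.001,-0.001,-0.006,0,0,0],[-0.001,-0.001,-0.009,0,0,0],[-0.001,-0.001,-0.012,0,0,0],[-0.001,-0.001,-0.015,0,0,0],[-0.001,-0.001,-0.018,0,0,0],[-0.001,-0.001,-0.018,0,0,0],[-0.001,-0.001,-0.018,0,0,0]]'
python3 -m pendant '[[0,0,-0.001,0,0,0],[0,0,-0.002,0,0,0],[0,0,-0.002,0,0,0]]'
python3 -m pendant '[[0,0,-0.001,0,0,0],[0,0,-0.002,0,0,0],[0,0,-0.002,0,0,0]]'
```

```text
clock: 5.32
tcp_pos: [0.5641, 0.0581, 0.1691]
eef_rot: [-2.014, -2.411, -0.0]
force: [-2.5, -1.0, -0.9]
finger_gap: 0.0534
grip_force: 65.2
clock: 5.57
tcp_pos: [0.5641, 0.0581, 0.1703]
eef_rot: [-2.014, -2.411, 0.0]
force: [-2.9, -1.0, -3.7]
finger_gap: 0.0536
grip_force: 65.1
clock: 5.82
tcp_pos: [0.5641, 0.0581, 0.1722]
eef_rot: [-2.014, -2.411, 0.0]
force: [-2.1, -0.7, -4.4]
finger_gap: 0.0532
grip_force: 65.0
```

```bash
cat > chk.py <<'E'
from plant import arm
import sys
o=arm.get_obs();print(round(o['tcp_pos'][2]*1e3,1),round(float(o['force'][2]),1));sys.exit(o['force'][2]<-9)
E
set -e; exec 3>&1
python3 -m pendant '[[0,0,-0.001,0,0,0],[0,0,-0.001,0,0,0]]' >/dev/null; python3 chk.py
python3 -m pendant '[[0,0,-0.001,0,0,0],[0,0,-0.001,0,0,0]]' >/dev/null; python3 chk.py
python3 -m pendant '[[0,0,-0.001,0,0,0],[0,0,-0.001,0,0,0]]' >/dev/null; python3 chk.py
python3 -m pendant '[[0,0,-0.001,0,0,0],[0,0,-0.001,0,0,0]]' >/dev/null; python3 chk.py
python3 -m pendant '[[0,0,-0.001,0,0,0],[0,0,-0.001,0,0,0]]' >/dev/null; python3 chk.py
python3 -m pendant '[[0,0,-0.001,0,0,0],[0,0,-0.001,0,0,0]]' >/dev/null; python3 chk.py
python3 -m pendant '[[0,0,-0.001,0,0,0],[0,0,-0.001,0,0,0]]' >/dev/null; python3 chk.py
python3 -m pendant '[[0,0,-0.001,0,0,0],[0,0,-0.001,0,0,0]]' >/dev/null; python3 chk.py
python3 -m pendant '[[0,0,-0.001,0,0,0],[0,0,-0.001,0,0,0]]' >/dev/null; python3 chk.py
python3 -m pendant '[[0,0,-0.001,0,0,0],[0,0,-0.001,0,0,0]]' >/dev/null; python3 chk.py
python3 -m pendant '[[0,0,-0.001,0,0,0],[0,0,-0.001,0,0,0]]' >/dev/null; python3 chk.py
python3 -m pendant '[[0,0,-0.001,0,0,0],[0,0,-0.001,0,0,0]]' >/dev/null; python3 chk.py
```

```text
173.3 -4.1False
```

```bash
sed -i "s/sys.exit(\(.*\))/sys.exit(int(\1))/" chk.py
set -e
python3 -m pendant '[[0,0,-0.001,0,0,0],[0,0,-0.001,0,0,0]]' >/dev/null; python3 chk.py
python3 -m pendant '[[0,0,-0.001,0,0,0],[0,0,-0.001,0,0,0]]' >/dev/null; python3 chk.py
python3 -m pendant '[[0,0,-0.001,0,0,0],[0,0,-0.001,0,0,0]]' >/dev/null; python3 chk.py
python3 -m pendant '[[0,0,-0.001,0,0,0],[0,0,-0.001,0,0,0]]' >/dev/null; python3 chk.py
python3 -m pendant '[[0,0,-0.001,0,0,0],[0,0,-0.001,0,0,0]]' >/dev/null; python3 chk.py
python3 -m pendant '[[0,0,-0.001,0,0,0],[0,0,-0.001,0,0,0]]' >/dev/null; python3 chk.py
python3 -m pendant '[[0,0,-0.001,0,0,0],[0,0,-0.001,0,0,0]]' >/dev/null; python3 chk.py
python3 -m pendant '[[0,0,-0.001,0,0,0],[0,0,-0.001,0,0,0]]' >/dev/null; python3 chk.py
python3 -m pendant '[[0,0,-0.001,0,0,0],[0,0,-0.001,0,0,0]]' >/dev/null; python3 chk.py
python3 -m pendant '[[0,0,-0.001,0,0,0],[0,0,-0.001,0,0,0]]' >/dev/null; python3 chk.py
python3 -m pendant '[[0,0,-0.001,0,0,0],[0,0,-0.001,0,0,0]]' >/dev/null; python3 chk.py
python3 -m pendant '[[0,0,-0.001,0,0,0],[0,0,-0.001,0,0,0]]' >/dev/null; python3 chk.py
```

```text
174.2 -5.4
175.3 -5.4
176.4 -4.3
177.3 -4.1
178.4 -4.0
179.5 -3.1
180.6 -1.2
181.6 -1.0
182.9 1.6
183.8 -0.7
184.4 -2.5
185.1 -3.8
```

```bash
set -e
python3 -m pendant '[[0,0,-0.001,0,0,0],[0,0,-0.001,0,0,0]]' >/dev/null; python3 chk.py
python3 -m pendant '[[0,0,-0.001,0,0,0],[0,0,-0.001,0,0,0]]' >/dev/null; python3 chk.py
python3 -m pendant '[[0,0,-0.001,0,0,0],[0,0,-0.001,0,0,0]]' >/dev/null; python3 chk.py
python3 -m pendant '[[0,0,-0.001,0,0,0],[0,0,-0.001,0,0,0]]' >/dev/null; python3 chk.py
```

```text
186.1 -5.4
187.2 -4.7
188.2 -4.9
188.5 -8.5
```

```bash
python3 -m pendant '[[0,0,-0.0005,0,0,0],[0,0,-0.0005,0,0,0],[0,0,-0.0005,0,0,0]]' >/dev/null; python3 chk.py;  python3 - <<'E'
from h import *
c=snap('wrist');cv2.imwrite('pics/w3.png',c['im'][:,:,::-1])
c=snap('scene');cv2.imwrite('pics/s3.png',cv2.resize(c['im'][180:280,300:440,::-1],None,fx=5,fy=5))
E
```

```text
188.7 -15.2
```

View pics/s3.png

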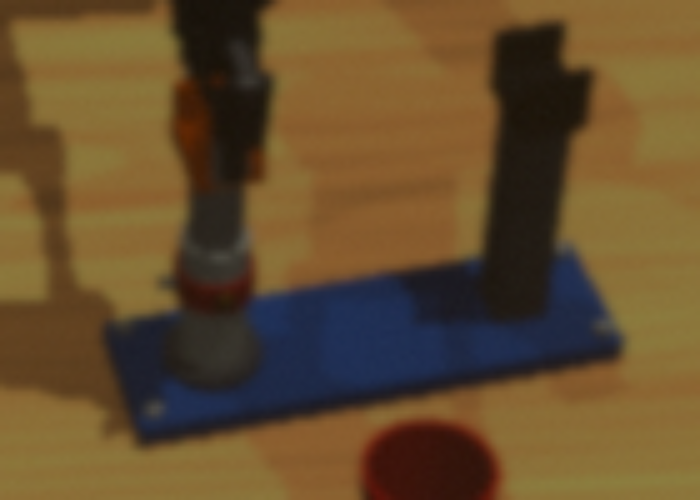

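The firm stop came at a lift of 48.8 mm. That puts the slot floor at about 203 mm, which matches the 202.5 mm saddle. I'll unload it, check the button holds it downward, and release.

```bash
python3 -m pendant '[[0,0,0.001,0,0,0],[0,0,0.002,0,0,0],[0,0,0.003,0,0,0],[0,0,0.003,0,0,0]]' ; python3 -m pendant '[[0,0,0,0,0,0],[0,0,0,0,0,0],[0,0,0,0,0,0],[0,0,0,0,0,0],[0,0,0,0,0,0],[0,0,0,0,0,0]]' 100
python3 -m pendant '[[0,0,-0.02,0,0,0],[0,0,-0.045,0,0,0],[0,0,-0.08,0,0,0],[0,0,-0.12,0,0,0],[0,0,-0.12,0,0,0],[0,0,-0.12,0,0,0]]'
python3 - <<'E'
from h import *
o=arm.get_obs();print(o['tcp_pos'],R.from_rotvec(o['eef_rot']).as_matrix())
c=snap('wrist');cv2.imwrite('pics/w4.png',c['im'][:,:,::-1])
s=snap('scene')
m=mask(s,(5,130,60),(22,255,255),(325,190,360,250));k,b=rect(m);print(k.min(0),k.max(0))
b=np.array([.565,.0605]);print(proj(s,[[*b,.135],[*b,.183],[*b,.155],[*b,.203]]))
E
```

```text
clock: 9.33
tcp_pos: [0.5643, 0.0581, 0.188]
eef_rot: [2.014, 2.411, 0.001]
force: [-5.6, 1.2, -4.7]
finger_gap: 0.0533
grip_force: 66.7
clock: 9.83
tcp_pos: [0.565, 0.0579, 0.1872]
eef_rot: [2.013, 2.41, 0.002]
force: [0.3, -1.1, 0.2]
finger_gap: 0.0853
grip_force: 0.0
clock: 10.33
tcp_pos: [0.566, 0.058, 0.3097]
eef_rot: [2.011, 2.407, 0.007]
force: [-0.1, 0.3, 0.3]
finger_gap: 0.0854
grip_force: 0.0
[0.566  0.058  0.3097] [[-0.178   0.984   0.0069]
 [ 0.984   0.178  -0.0001]
 [-0.0013  0.0067 -1.    ]]
[325 190] [359 242]
[[343.5463 224.3103]
 [343.9141 212.2283]
 [343.6977 219.3353]
 [344.0717 207.0474]]
```

View pics/w4.png

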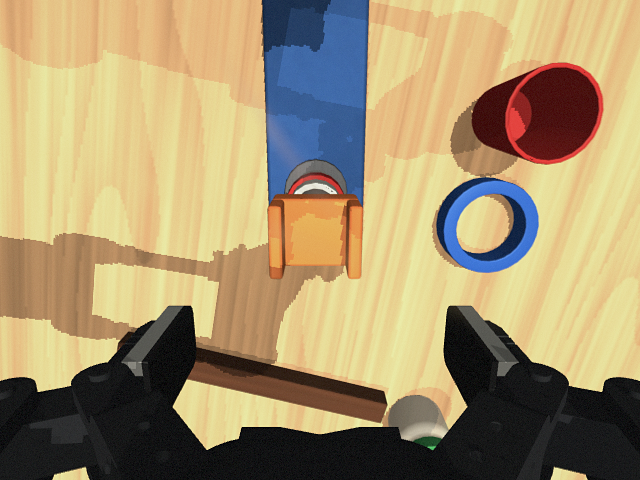

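The head is square and looks raised: its cheeks span (269-361, 200-278). I'll check its height numerically and go over the batten.

```bash
python3 - <<'E'
from h import *
c=snap('wrist')
for z in(.179,.227):
    w=cast(c,[[269,278],[361,278]],z);print(z,np.linalg.norm(w[1]-w[0]),w[:,:2])
E
python3 -m pendant '[[-0.04,-0.01,0.0,0,0,-0.12],[-0.08,-0.02,0.0,0,0,-0.24],[-0.11,-0.03,0,0,0,-0.36],[-0.14,-0.04,0.01,0,0,-0.48],[-0.17,-0.05,0.02,0,0,-0.6],[-0.2,-0.06,0.03,0,0,-0.72],[-0.225,-0.077,0.04,0,0,-0.84],[-0.225,-0.077,0.05,0,0,-0.96],[-0.225,-0.077,0.06,0,0,-1.08],[-0.225,-0.077,0.06,0,0,-1.2],[-0.225,-0.077,0.06,0,0,-1.311],[-0.225,-0.077,0.06,0,0,-1.311]]'
python3 -m pendant '[[0,0,0,0,0,0],[0,0,0,0,0,0]]'
python3 - <<'E'
from h import *
o=arm.get_obs();M=R.from_rotvec(o['eef_rot']).as_matrix();print(o['tcp_pos'],'yaw y',np.degrees(np.arctan2(M[1,1],M[0,1])))
c=snap('wrist');cv2.imwrite('pics/w5.png',c['im'][:,:,::-1])
print(proj(c,[[.5299,-.1767,.028],[.69,-.19,.028],[.37,-.164,.028]]))
E
```

```text
0.179 0.06323518089265384 [[0.5369 0.0184]
 [0.5991 0.0297]]
0.227 0.052003589491155196 [[0.5398 0.0373]
 [0.591  0.0466]]
clock: 11.48
tcp_pos: [0.5276, -0.1769, 0.2445]
eef_rot: [-0.125, -3.135, -0.003]
force: [-0.6, -0.7, -0.3]
finger_gap: 0.0853
grip_force: 0.0
clock: 11.65
tcp_pos: [0.5283, -0.1769, 0.2458]
eef_rot: [-0.13, -3.138, -0.001]
force: [0.2, -0.3, -0.5]
finger_gap: 0.0855
grip_force: 0.0
[ 0.5283 -0.1769  0.2458] yaw y 85.24284625776357
[[319.362  205.5177]
 [319.377  367.6262]
 [318.591    0.9226]]
```

View pics/w5.png

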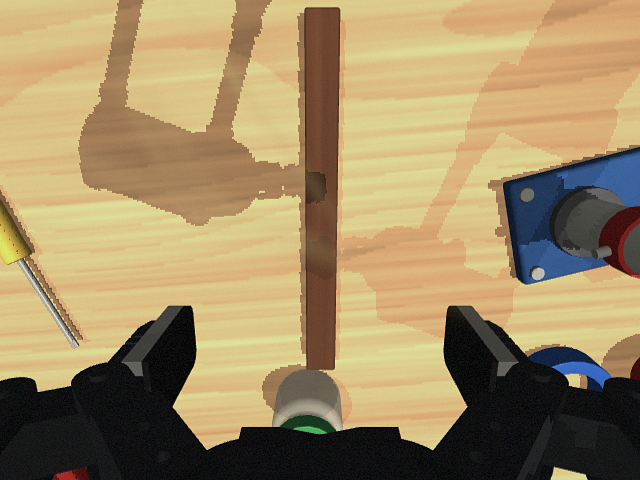

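The head stands latched; the button is visible at (603,252). The batten is well aligned, with its ends at (322,8) and (321,369).

```bash
python3 - <<'E'
from h import *
c=snap('wrist')
w=cast(c,[[322,8],[320.5,369]],.028)[:,:2];d=w[1]-w[0];m=w.mean(0);print(w,np.linalg.norm(d),np.degrees(np.arctan2(d[1],d[0])),m)
print(toolshift([*m,.003]))
E
```

```text
[[ 0.3753 -0.1619]
 [ 0.692  -0.189 ]] 0.3178913515618624 -4.891865431350712 [ 0.5336 -0.1755]
[-0.005   0.0018  0.2433]
```

```bash
python3 -m pendant '[[-0.005,0.002,0.04,0,0,0],[-0.005,0.002,0.08,0,0,0],[-0.005,0.002,0.12,0,0,0],[-0.005,0.002,0.16,0,0,0],[-0.005,0.002,0.19,0,0,0],[-0.005,0.002,0.215,0,0,0],[-0.005,0.002,0.23,0,0,0],[-0.005,0.002,0.24,0,0,0],[-0.005,0.002,0.241,0,0,0],[-0.005,0.002,0.241,0,0,0],[-0.005,0.002,0.241,0,0,0]]'
```

```text
clock: 12.67
tcp_pos: [0.5349, -0.1759, 0.0068]
eef_rot: [0.127, 3.137, -0.001]
force: [0.4, 0.6, 0.1]
finger_gap: 0.0854
grip_force: 0.0
```

```bash
python3 -m pendant '[[0.001,0,0.004,0,0,0],[0.001,0,0.004,0,0,0]]'
python3 -m pendant '[[0,0,0,0,0,0],[0,0,0,0,0,0],[0,0,0,0,0,0],[0,0,0,0,0,0],[0,0,0,0,0,0],[0,0,0,0,0,0],[0,0,0,0,0,0],[0,0,0,0,0,0],[0,0,0,0,0,0],[0,0,0,0,0,0]]' 10
```

```text
clock: 12.83
tcp_pos: [0.5331, -0.1756, 0.0023]
eef_rot: [0.127, 3.138, -0.001]
force: [0.2, 0.6, -0.0]
finger_gap: 0.0852
grip_force: 0.0
clock: 13.67
tcp_pos: [0.5332, -0.1756, 0.002]
eef_rot: [0.127, 3.138, -0.0]
force: [-0.7, -0.0, 4.8]
finger_gap: 0.0268
grip_force: 60.7
```

```bash
python3 -m pendant '[[0,0,-0.01,0,0,0],[0,0,-0.03,0,0,0],[0,0,-0.06,0,0,0],[0,0,-0.1,0,0,0],[0,0,-0.14,0,0,0],[0,0,-0.18,0,0,0],[0,0,-0.22,0,0,0],[0,0,-0.255,0,0,0],[0,0,-0.275,0,0,0],[0,0,-0.285,0,0,0],[0,0,-0.285,0,0,0]]'
python3 - <<'E'
from h import *
o=arm.get_obs();M=R.from_rotvec(o['eef_rot']).as_matrix();print(o['tcp_pos'],o['ft_torque'],o['finger_gap'],'yaw y',np.degrees(np.arctan2(M[1,1],M[0,1])),toolshift([.547,.159,.287]))
E
```

```text
clock: 14.58
tcp_pos: [0.5334, -0.1756, 0.2889]
eef_rot: [0.127, 3.135, -0.002]
force: [-0.0, 0.7, -1.8]
finger_gap: 0.0275
grip_force: 60.0
[ 0.5334 -0.1756  0.2889] [-0.0293  0.028  -0.0083] 0.027539475920387958 yaw y 85.3776025059345 [0.0134 0.3346 0.0014]
```

```bash
python3 -m pendant '[[0,0.015,0,0,0,0.06],[0.002,0.04,0,0,0,0.17],[0.004,0.07,0,0,0,0.29],[0.005,0.1,0,0,0,0.41],[0.006,0.13,0,0,0,0.53],[0.008,0.16,0,0,0,0.65],[0.01,0.19,0,0,0,0.77],[0.011,0.22,0,0,0,0.89],[0.012,0.25,0,0,0,1.0],[0.013,0.28,0,0,0,1.1],[0.013,0.305,0,0,0,1.19],[0.013,0.325,0,0,0,1.27]]'
python3 -m pendant '[[0,0,0,0,0,0],[0,0,0,0,0,0],[0,0,0,0,0,0],[0,0,0,0,0,0]]'
python3 - <<'E'
from h import *
o=arm.get_obs();M=R.from_rotvec(o['eef_rot']).as_matrix();print(o['tcp_pos'],o['ft_torque'],'yaw y',np.degrees(np.arctan2(M[1,1],M[0,1])),toolshift([.547,.159,.24]))
c=snap('wrist');cv2.imwrite('pics/w6.png',c['im'][:,:,::-1])
E
```

```text
clock: 15.58
tcp_pos: [0.5444, 0.1516, 0.2836]
eef_rot: [-1.965, -2.445, 0.006]
force: [0.5, -0.4, -1.1]
finger_gap: 0.0272
grip_force: 60.0
clock: 15.92
tcp_pos: [0.5455, 0.1485, 0.2855]
eef_rot: [-1.964, -2.45, 0.003]
force: [-0.6, 0.6, -1.6]
finger_gap: 0.027
grip_force: 60.0
[0.5455 0.1485 0.2855] [-0.0356 -0.0371 -0.0144] yaw y 12.584066695503799 [0.0099 0.0038 0.0454]
```

View pics/w6.png

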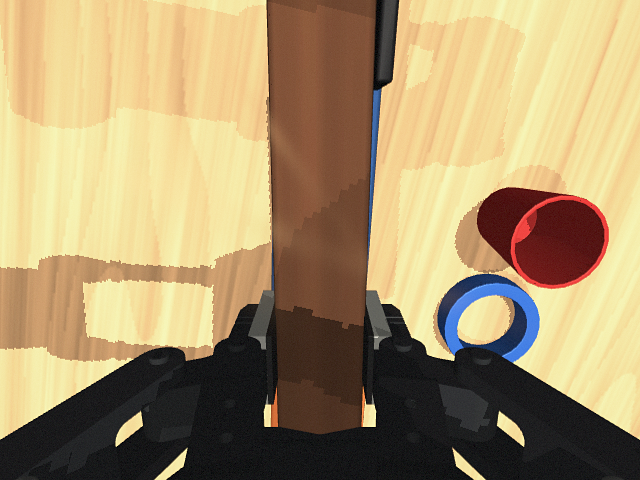

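```bash
python3 -m pendant '[[0.005,0.0015,0.01,0,0,0.02],[0.01,0.0026,0.02,0,0,0.04],[0.01,0.0026,0.03,0,0,0.04],[0.01,0.0026,0.035,0,0,0.04],[0.01,0.0026,0.035,0,0,0.04],[0.01,0.0026,0.035,0,0,0.04]]'
python3 - <<'E'
from h import *
o=arm.get_obs();M=R.from_rotvec(o['eef_rot']).as_matrix();print(o['tcp_pos'],'yaw y',np.degrees(np.arctan2(M[1,1],M[0,1])),toolshift([.5458,.1588,.24]))
c=snap('wrist');cv2.imwrite('pics/w7.png',c['im'][:,:,::-1])
for n in('scene','top'):
    t=snap(n);cv2.imwrite(f'pics/{n}7.png',t['im'][:,:,::-1])
t=snap('scene');a=cv2.convertScaleAbs(cv2.resize(t['im'][165:275,310:440,::-1],None,fx=6,fy=5,interpolation=cv2.INTER_CUBIC),alpha=1.8)
cv2.imwrite('pics/s7.png',a)
E
```

```text
clock: 16.47
tcp_pos: [0.5464, 0.1593, 0.2515]
eef_rot: [-2.013, -2.412, 0.001]
force: [-0.3, 0.3, -1.6]
finger_gap: 0.0269
grip_force: 60.0
[0.5464 0.1593 0.2515] yaw y 10.294760777988325 [-0.0003 -0.0006  0.0115]
```

View pics/w7.png

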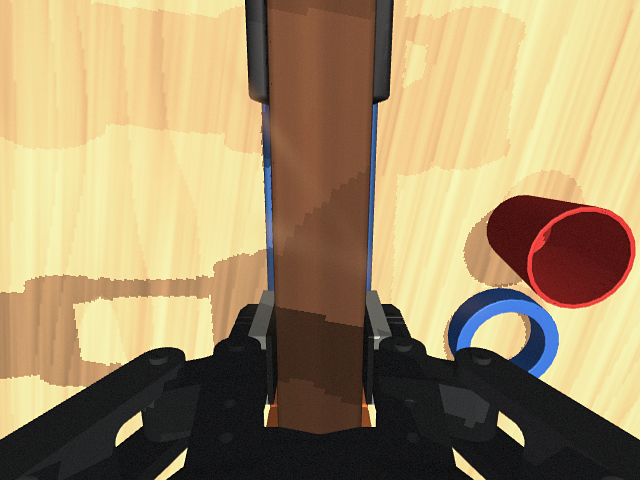

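The saddle spans columns 247-390 and the batten 269-374, so it's centred within about 1 mm. I'll lower it.

```bash
set -e; sed 's/<-9/>1.5/' chk.py > chk2.py
python3 -m pendant '[[0,-0.0007,0.01,0,0,0],[0,-0.0007,0.02,0,0,0],[0,-0.0007,0.028,0,0,0],[0,-0.0007,0.034,0,0,0],[0,-0.0007,0.04,0,0,0],[0,-0.0007,0.04,0,0,0],[0,-0.0007,0.04,0,0,0]]'; python3 chk2.py
python3 -m pendant '[[0,0,0.001,0,0,0],[0,0,0.001,0,0,0]]' >/dev/null; python3 chk2.py
python3 -m pendant '[[0,0,0.001,0,0,0],[0,0,0.001,0,0,0]]' >/dev/null; python3 chk2.py
python3 -m pendant '[[0,0,0.001,0,0,0],[0,0,0.001,0,0,0]]' >/dev/null; python3 chk2.py
python3 -m pendant '[[0,0,0.001,0,0,0],[0,0,0.001,0,0,0]]' >/dev/null; python3 chk2.py
python3 -m pendant '[[0,0,0.001,0,0,0],[0,0,0.001,0,0,0]]' >/dev/null; python3 chk2.py
python3 -m pendant '[[0,0,0.001,0,0,0],[0,0,0.001,0,0,0]]' >/dev/null; python3 chk2.py
python3 -m pendant '[[0,0,0.001,0,0,0],[0,0,0.001,0,0,0]]' >/dev/null; python3 chk2.py
```

```text
clock: 17.25
tcp_pos: [0.5456, 0.1597, 0.2111]
eef_rot: [-2.012, -2.412, 0.001]
force: [-0.0, -0.1, -0.2]
finger_gap: 0.0268
grip_force: 60.0
211.1 -0.2
211.0 -1.4
209.8 -1.9
208.6 -1.0
207.5 -0.6
206.5 -0.9
205.5 -1.1
204.5 -1.7
```

```bash
set -e
python3 -m pendant '[[0,0,0.0007,0,0,0],[0,0,0.0007,0,0,0]]' >/dev/null; python3 chk2.py
python3 -m pendant '[[0,0,0.0007,0,0,0],[0,0,0.0007,0,0,0]]' >/dev/null; python3 chk2.py
python3 -m pendant '[[0,0,0.0007,0,0,0],[0,0,0.0007,0,0,0]]' >/dev/null; python3 chk2.py
python3 -m pendant '[[0,0,0.0007,0,0,0],[0,0,0.0007,0,0,0]]' >/dev/null; python3 chk2.py
```

```text
204.3 1.3
204.0 4.1
```

```bash
python3 -m pendant '[[0,0,0,0,0,0],[0,0,0,0,0,0],[0,0,0,0,0,0],[0,0,0,0,0,0],[0,0,0,0,0,0],[0,0,0,0,0,0],[0,0,0,0,0,0]]' 100
python3 -m pendant '[[0,0,-0.01,0,0,0],[0,0,-0.03,0,0,0],[0,0,-0.06,0,0,0],[0,0,-0.1,0,0,0],[0,0,-0.14,0,0,0],[-0.03,0,-0.18,0,0,0],[-0.07,0,-0.2,0,0,0],[-0.1,0,-0.2,0,0,0],[-0.1,0,-0.2,0,0,0],[-0.1,0,-0.2,0,0,0],[-0.1,0,-0.2,0,0,0]]'
python3 - <<'E'
from h import *
c=snap('wrist');cv2.imwrite('pics/w8.png',c['im'][:,:,::-1])
E
```

```text
clock: 19.33
tcp_pos: [0.5458, 0.1598, 0.2032]
eef_rot: [-2.013, -2.412, -0.0]
force: [-0.3, 0.1, 0.5]
finger_gap: 0.0853
grip_force: 0.0
clock: 20.25
tcp_pos: [0.5634, 0.0614, 0.4034]
eef_rot: [-2.013, -2.411, -0.001]
force: [0.2, 0.2, 0.7]
finger_gap: 0.0855
grip_force: 0.0
```

View pics/w8.png

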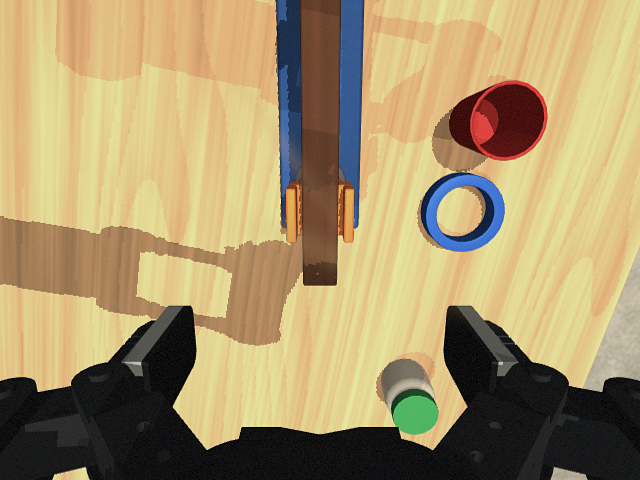

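The batten lies in the orange slot, with its cheeks at columns 291 and 348 and the batten end at (320,285). I'll check the overhang, then hand in.

```bash
python3 - <<'E'
from h import *
c=snap('wrist');yd=np.array([-.1788,.9839])
e=cast(c,[320,285],.231)[0,:2];print('end along stand y (want -.16):',(e-[.5464,.159])@yd)
t=snap('top');hsv=cv2.cvtColor(t['im'],cv2.COLOR_RGB2HSV);print(arm.get_obs()['clock'])
print(arm.close_job())
E
```

```text
end along stand y (want -.16): -0.15534605187361297
20.4
the job is handed in; nothing more can be done
None
```

The job is handed in at 20.4 s: the button holds the prop up (about 10 N on it at most), and the batten lies in both rests, about 5 mm off even. I didn't look at the saddle end again after letting go.

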